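# Snap the cover onto an instrument housing

## Task

Take only the top cover off the pile of moulded covers and lay it squarely on the open instrument housing. Then press it down on its flange, corner by corner, until all four clips have snapped over its edge and the cover is fully home all round. Leave the rest of the pile where it is and do not knock over the bottles or the beaker.

Things in the scene. Friction and masses are not known exactly. Their poses are not given: they have to be found in the camera images.
- cover_grip (a point): Top cover of the pile, an off-white moulding: flat flange 150 x 110 x 3 mm with a raised block 100 x 46 mm, 20 mm tall, in the middle (dark display window on top; grip its 46 mm width, along y). This point is the block's centre: 10 mm above the flange's top, 10 mm below the block's top. x along the long side, z up. The same after half a turn.
- cover: The same top cover; origin at its centre, level with the tips of its four round locating pins (8 mm thick, round-ended, 24 mm long) that stand below the flange, 67 mm along x and 47 mm along y from the centre. The flange's underside is 24 mm and its top 27 mm above this origin. Mass 60 to 120 g.
- cover_middle_grip (a point): The same point of the second cover, on whose flange the top cover's pins stand; covers lie 27 mm apart in the pile. This cover is to stay in the pile.
- cover_bottom_grip (a point): The same point of the lowest cover, whose pins stand on the floor (4 mm thick) of a shallow grey tray 200 x 150 mm, 14 mm high. It stays there.
- housing_rim (a point): Centre of the opening of the open dark grey housing at rim height, 55 mm above the bench; x along its long side, z up. The cover belongs here, long side along long side, pins in the box's inner corners (about 1.2 mm play each way). Home: flange on the rim, its top 3 mm and cover_grip 13 mm above this point, up to 2 mm of play. Laid on loose: about 9 mm higher.
- housing: The housing: box 150 x 110 mm outside, walls 3 mm, circuit board and terminals inside but corners free for the pins, screwed to an aluminium plate 200 x 140 x 10 mm that is fixed to the bench; origin under the plate's centre.
- clip1 (a joint): Springy clip at the housing's +x, +y corner: 12 mm wide, outside the long wall, 64 mm along x and 58 mm along y from the centre, top 11.5 mm above the rim, its sloped nose reaching in over the cover's edge to 53 mm from the long centre line. Value: outward bend in rad, 0 at rest both before and after snapping, about 0.05 as the flange's edge passes.
- clip2 (a joint): The same at the +x, -y corner. A cover laid on rests on the four noses. Pressing the cover down beside a clip, with 10 to 20 N, bends it out until it snaps back over the flange; a press may lift the opposite corner and often takes a neighbour home too, as the cover is stiff.
- clip3 (a joint): The same at the -x, -y corner.
- clip4 (a joint): The same at the -x, +y corner.
- cover_corner1 (a point): A point on top of the top cover's flat flange in the corner at its +x, +y end, 60 mm along x and 40 mm along y from the cover's centre: the place to press that corner. It lies 3 mm above housing_rim when home (up to 5.5 mm with other corners still up) and about 12 mm while the cover lies loose on the clips.
- cover_corner2 (a point): The same for the corner at +x, -y.
- cover_corner3 (a point): The same for the corner at -x, -y.
- cover_corner4 (a point): The same for the corner at -x, +y.
- sample_bottle: Amber bottle, 54 mm diameter, 125 mm tall, standing beyond the work; origin under its centre.
- water_bottle: Clear bottle, 56 mm diameter, 140 mm tall, standing beyond the work; origin under its centre.
- beaker: Small glass beaker, 54 mm diameter, 70 mm tall, standing beyond the work; origin under its centre.
Not all that is in view belongs to the job. There is more than one size of the sample_bottle; the job needs the larger. Leave any pink look-alike of the part that bears cover_middle_grip alone.

How it is judged:
By the outcome, as a careful person would: the job done as asked, in the order asked, and still so for the second after the job is handed in, with the robot touching nothing.
It also fails if it takes over 58 s, if anything falls off the work surface, if the arm or the gripper's body presses on something with over 40 N, if the wrist force passes 120 N, or if a joint passes its speed limit or range.

## Robot

A 7-joint arm with a two-finger parallel gripper is mounted at the origin on the work surface. World frame = base frame: x ahead of the robot, y to its left, z up, the work surface at z = 0. Lengths are in m, angles in rad, forces in N, time in s.
With the tool pointing down it reaches from about 0.35 to 0.9 m from the base axis. Payload 8.1 kg.
Tool frame: the origin (TCP) lies where the fingers leave the gripper's body, on its centre line; the fingertips stand 66 mm ahead of it and the grasp point (between the pads) lies 47 mm ahead of it; z points along the fingers, y is the line along which they close (so a half turn about z gives the same grasp; the last joint's range is limited). The gripper opens to 92 mm and grips with 3 to 60 N. Pads are 19 mm wide; open, the fingers measure 130 mm over their backs; the gripper's body (75 mm by 190 mm) begins 47 mm behind the grasp point.
Start: joints at [1.172, 0.434, 0.025, 1.573, -0.012, 1.134, -0.075], TCP at [0.182, -0.598, 0.292] pointing down, gripper open.
Joint ranges: [-2.62, 2.62], [-0.44, 2.09], [-1.27, 1.32], [0.08, 2.57], [-1.32, 4.46], [0.12, 2], [-2.74, 2.74]. Speed limits (rad/s): [2.22, 2.22, 3.01, 3.01, 3.14, 3.14, 3.14].

## Interface

Orientations are given as a unit quaternion [w, x, y, z].
In Python, from plant import robot gives the robot as it stands.
- The arm moves only by the tool send_rows, never from a script. Its arguments are lists of equal length, an entry for each row: "offset": the shift along the tool's x, y, z scaled (see below), a list of three; "rotation": the turn, a rotation vector about the tool's x, y, z scaled (see below), a list of three. In form: {"offset": [[x, y, z], ...], "rotation": [[rx, ry, rz], ...]}. A call has 1 to 10 rows; each row is the pose to reach, as a shift and turn from the pose commanded when the call began, along the tool's axes at that moment; what a row does not reach only later rows make up. The controller multiplies each number of a shift by 0.8 m and each number of a turn by 90 degrees. A row lasts 1/10 s, in which the tool goes at most 50 mm and 8.59 degrees, less where a joint would pass 70% of its speed; a pose out of reach is approached as far as the arm can. A call with a number of a shift or a turn outside -1 to 1 is refused whole. A call with a gripper value outside its range is refused whole. "gripper" is the closure in counts, from 0 (fully open) to 255 (shut), set as the call begins (left out, the last holds). The fingers move at their own pace and stop on an object; the grip force is fixed at half the most. Time passes only in rows, so rows that repeat a pose let the fingers close. It gives the time, the measured TCP pose, the force, the opening and the grip force at its end, in the units of the state.
- robot.get_state(): the state, without advancing time (a new reading comes with each control period).
- robot.read_camera(name): name is "side" or "top" or "wrist"; returns the picture (420x560x3 uint8, red, green, blue); there is no depth.
- robot.get_calibration(name): a dict with "fx", "fy", "cx", "cy" (pixels), "rvec" (rotation vector, rad) and "tvec" (3), from world to camera coordinates, as OpenCV has them. Camera axes: x right, y down, z forward; pixel columns grow to the right and rows downward; lengths in m; the calibration is good to about 2 mm. A picture is of the moment at which its call begins: read the wrist's pose just before it. get_calibration takes no time and is no camera call; for the wrist camera it gives the pose at the moment of the call.
- robot.hand_in(): hands the job in; it is judged then, once.
Trained networks look in the newest picture that a camera, given by its name, has taken for a name from the list of things; names that differ only in an ending like _2 or _b are one class to them, and where a whole thing is asked for, a point or a joint stands for the part that bears it (a point fixed in the world has none). Each returns a list of dicts, best first, with "confidence" (0 to 1); they miss things now and then, are a little off and sometimes report something else, mostly with a low value. They report only what shows in the picture. A call takes as long as a camera call. They do not tell look-alikes from the thing itself.
- robot.look_for(thing, camera): "xy" ([column, row] as shares, 0 to 1, of the picture: columns of its width, rows of its height, amid what is visible of it).
- robot.masks_of(thing, camera): "mask" (420x560 bool, what is visible of it) and "xy" ([column, row] as shares, 0 to 1, of the picture: columns of its width, rows of its height, amid what is visible of it).
- robot.spot_point(thing, camera): "xy" ([column, row] as shares, 0 to 1, of the picture: columns of its width, rows of its height: a listed point, or the origin of a listed thing).
The state is a dict: "time": time; "q": joint angles; "joint_vel": joint speeds; "tau": joint torques, N m; "eef_pos": TCP position; "ee_rot": TCP orientation; "contact_force": force on the tool from outside, world axes, zero at the start; "moment": the same for the moment, N m; "opening": finger opening in m; "grasp_force": force on a finger pad.
Only numpy, scipy, OpenCV 4.12 (cv2) and the standard library are available. Lean on these libraries where they do the work, as an engineer would, in place of code of your own. Each camera call takes 0.05 s, during which the arm holds its last target. There are 200 camera calls.

## Working session

There is one attempt and no reset: what is moved stays moved. The work goes in short steps, Python scripts to look and compute and a tool call to move; the robot and the scene stay as the last step left them, time stands still between calls to the robot, and variables do not carry over. Pictures are saved under pics/ and viewed, at most 10 in all, crops included, and the job is handed in when it is done.

Besides the shell and the picture viewer there is one more tool, called after "Call:" by a JSON object that holds its "api" and its "payload". send_rows: Moves the arm, as the interface text tells. Its arguments: {"type":"object","properties":{"offset":{"type":"array","items":{"type":"array","items":{"type":"number"}}},"rotation":{"type":"array","items":{"type":"array","items":{"type":"number"}}},"gripper":{"type":"number"}},"required":["offset","rotation"]}

```bash
mkdir -p pics
cat > h.py <<'E'
import numpy as np,cv2
from scipy.spatial.transform import Rotation as R
from plant import robot
def cal(n):
    c=robot.get_calibration(n);K=np.array([[c['fx'],0,c['cx']],[0,c['fy'],c['cy']],[0,0,1]]);return K,cv2.Rodrigues(np.array(c['rvec'],float))[0],np.array(c['tvec'],float).ravel()
def ray(n,xy,c=None):
    K,Rm,t=c or cal(n);p=np.array([xy[0]*560,xy[1]*420,1]);d=Rm.T@np.linalg.inv(K)@p;return -Rm.T@t,d
def atz(n,xy,z,c=None):
    o,d=ray(n,xy,c);return o+d*(z-o[2])/d[2]
def proj(n,P,c=None):
    K,Rm,t=c or cal(n);q=K@(Rm@np.asarray(P)+t);return q[:2]/q[2]
def save(n,f):
    im=robot.read_camera(n);cv2.imwrite('pics/'+f,im[:,:,::-1]);return im
def toq(s): 
    w=s['ee_rot'];return R.from_quat([w[1],w[2],w[3],w[0]])
def off(P,s=None):
    s=s or robot.get_state();return toq(s).inv().apply(np.asarray(P)-s['eef_pos'])/0.8
E
python3 - <<'E'
from h import *
np.set_printoptions(precision=4,suppress=True)
a=save('side','s0.png');b=save('top','t0.png')
cv2.imwrite('pics/a.png',np.hstack([cv2.resize(a,(400,300)),cv2.resize(b,(400,300))])[:,:,::-1])
s=robot.get_state();print(s['time'],s['eef_pos'],toq(s).as_matrix())
for n in['side','top']:
    for th in ['cover_grip','cover_middle_grip','housing_rim','sample_bottle','water_bottle','beaker','cover_corner1','cover_corner3','clip1','clip2','clip3','clip4','housing']:
        r=robot.spot_point(th,n)
        z={'cover_grip':.004+54+.037 if 0 else .095,'cover_middle_grip':.068,'housing_rim':.055,'cover_corner1':.085,'cover_corner3':.085}.get(th,0.06 if 'clip' in th else 0)
        print(n,th,[(round(x['confidence'],2),np.round(x['xy'],3),atz(n,x['xy'],z)) for x in r[:4]])
E
```

```text
0.1 [ 0.182  -0.5975  0.2915] [[ 0.9566  0.2914 -0.0006]
 [ 0.2914 -0.9566  0.0013]
 [-0.0002 -0.0014 -1.    ]]
side cover_grip [(0.74, array([0.55 , 0.372]), array([ 0.4871, -0.2413,  0.095 ])), (0.45, array([0.548, 0.394]), array([ 0.4774, -0.1992,  0.095 ]))]
side cover_middle_grip [(0.77, array([0.543, 0.383]), array([ 0.4999, -0.2543,  0.068 ])), (0.75, array([0.693, 0.439]), array([ 0.2619, -0.2283,  0.068 ]))]
side housing_rim [(0.94, array([0.38, 0.66]), array([0.5666, 0.2172, 0.055 ])), (0.47, array([0.587, 0.372]), array([ 0.4438, -0.3209,  0.055 ])), (0.15, array([0.542, 0.39 ]), array([ 0.5018, -0.26  ,  0.055 ]))]
side sample_bottle [(0.78, array([0.183, 0.687]), array([0.8072, 0.2882, 0.    ])), (0.6, array([0.236, 0.619]), array([0.7911, 0.1888, 0.    ]))]
side water_bottle [(0.68, array([0.308, 0.54 ]), array([0.7576, 0.0508, 0.    ]))]
side beaker [(0.68, array([0.35 , 0.438]), array([ 0.7798, -0.1334,  0.    ]))]
side cover_corner1 [(0.95, array([0.59 , 0.377]), array([ 0.4299, -0.2675,  0.085 ])), (0.6, array([0.523, 0.355]), array([ 0.5391, -0.2763,  0.085 ])), (0.59, array([0.572, 0.419]), array([ 0.4338, -0.1798,  0.085 ]))]
side cover_corner3 [(0.95, array([0.59 , 0.377]), array([ 0.4299, -0.2675,  0.085 ])), (0.6, array([0.523, 0.355]), array([ 0.5391, -0.2763,  0.085 ])), (0.59, array([0.572, 0.419]), array([ 0.4338, -0.1798,  0.085 ]))]Traceback (most recent call last):
  File "<stdin>", line 8, in <module>
ValueError: it knows: beaker, cover, cover_bottom_grip, cover_corner, cover_grip, cover_middle_grip, housing, housing_rim, sample_bottle, water_bottle
```

Run:
```python
from h import *
np.set_printoptions(precision=4,suppress=True)
for n in['top']:
    for th in ['cover_grip','cover_middle_grip','housing_rim','sample_bottle','water_bottle','beaker','cover_corner']:
        r=robot.spot_point(th,n)
        z={'cover_grip':.095,'cover_middle_grip':.068,'housing_rim':.055,'cover_corner':.085}.get(th,0)
        print(n,th,[(round(x['confidence'],2),np.round(x['xy'],3),atz(n,x['xy'],z)) for x in r[:6]])
```

```text
top cover_grip [(0.73, array([0.643, 0.537]), array([ 0.4827, -0.2416,  0.095 ]))]
top cover_middle_grip [(0.67, array([0.667, 0.731]), array([ 0.2612, -0.2834,  0.068 ])), (0.21, array([0.659, 0.586]), array([ 0.429 , -0.2724,  0.068 ]))]
top housing_rim [(0.95, array([0.344, 0.472]), array([0.5532, 0.226 , 0.055 ])), (0.65, array([0.572, 0.312]), array([ 0.7615, -0.1343,  0.055 ]))]
top sample_bottle [(0.72, array([0.374, 0.302]), array([0.783 , 0.1967, 0.    ])), (0.49, array([0.317, 0.288]), array([0.7976, 0.2932, 0.    ]))]
top water_bottle [(0.94, array([0.464, 0.316]), array([0.7696, 0.0438, 0.    ]))]
top beaker [(0.89, array([0.57 , 0.314]), array([ 0.7766, -0.1369,  0.    ]))]
top cover_corner [(0.88, array([0.622, 0.482]), array([ 0.5478, -0.2111,  0.085 ])), (0.81, array([0.668, 0.498]), array([ 0.5305, -0.2832,  0.085 ])), (0.59, array([0.61 , 0.572]), array([ 0.4423, -0.1931,  0.085 ]))]
```

View pics/a.png

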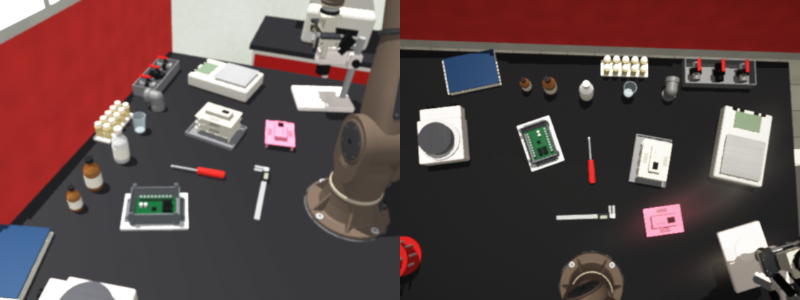

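The picture shows the pile at about (655,158) in the right half (0.485, -0.24), the housing at (541,143), and the pink look-alike apart at (662,220). I'm moving above the pile.

Call:
{"api": "send_rows", "payload": {"offset": [[0.494, -0.317, 0], [0.494, -0.317, 0], [0.494, -0.317, 0], [0.494, -0.317, 0], [0.494, -0.317, 0], [0.494, -0.317, 0], [0.494, -0.317, 0], [0.494, -0.317, 0], [0.494, -0.317, 0], [0.494, -0.317, 0]], "rotation": [[0, 0, 0.322], [0, 0, 0.322], [0, 0, 0.322], [0, 0, 0.322], [0, 0, 0.322], [0, 0, 0.322], [0, 0, 0.322], [0, 0, 0.322], [0, 0, 0.322], [0, 0, 0.322]], "gripper": 0}}

```text
time: 1.85
eef_pos: [0.4893, -0.2353, 0.2925]
ee_rot: [-0.001, 0.995, -0.102, 0.001]
contact_force: [0.4, -0.9, -0.4]
opening: 0.0918
grasp_force: 0.0
```

Run:
```python
from h import *
np.set_printoptions(precision=4,suppress=True)
s=robot.get_state();print(s['time'],s['eef_pos'],toq(s).as_matrix()[:,0],s['joint_vel'])
c=cal('wrist');save('wrist','w1.png');print(-c[1].T@c[2])
for th,z in [('cover_grip',.095),('cover_corner',.085),('cover_middle_grip',.068)]:
    print(th,[(round(x['confidence'],2),np.round(x['xy'],3),atz('wrist',x['xy'],z,c)) for x in robot.spot_point(th,'wrist')])
```

```text
1.85 [ 0.4893 -0.2353  0.2925] [ 0.9792 -0.203   0.0013] [-0.3009  0.084  -0.04   -0.1163  0.053   0.0454 -0.3863]
[ 0.5614 -0.2493  0.385 ]
cover_grip [(0.9, array([0.499, 0.468]), array([ 0.4949, -0.2366,  0.095 ]))]
cover_corner [(0.96, array([0.423, 0.625]), array([ 0.442 , -0.1879,  0.085 ])), (0.87, array([0.4  , 0.288]), array([ 0.5609, -0.2059,  0.085 ])), (0.78, array([0.579, 0.286]), array([ 0.5458, -0.2829,  0.085 ])), (0.75, array([0.578, 0.622]), array([ 0.428 , -0.2627,  0.085 ]))]
cover_middle_grip []
```

View pics/w1.png

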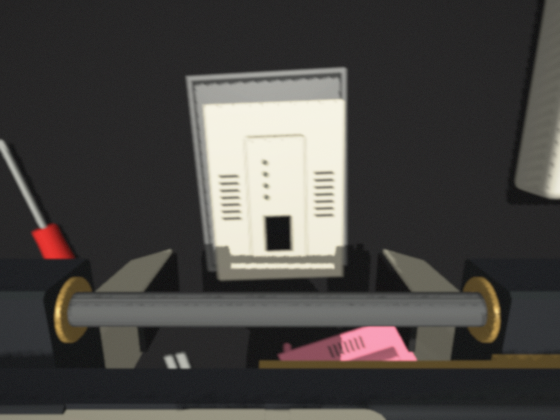

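The wrist view shows the pile's top cover, with the block spanning about (246..304, 135..255). Nearly aligned. I'll repeat the reading now that the arm is at rest.

```bash
cat >> h.py <<'E'
def yawof(pts):
    (c,sz,a)=cv2.minAreaRect(np.array(pts,np.float32)*1000);return c,sz,a
def rep(things,n='wrist'):
    s=robot.get_state();c=cal(n);robot.read_camera(n)
    print(s['time'],s['eef_pos'],'yaw',np.degrees(np.arctan2(*toq(s).as_matrix()[[1,0],0])))
    for th,z in things:
        r=[(round(x['confidence'],2),atz(n,x['xy'],z,c)) for x in robot.spot_point(th,n)]
        print(th,[(a,b[:2].round(4)) for a,b in r])
        if th=='cover_corner' and len(r)>2: print(yawof([b[:2] for a,b in r]))
E
python3 - <<'E'
from h import *
rep([('cover_grip',.095),('cover_corner',.085)])
rep([('cover_grip',.095),('cover_corner',.085)],'top')
E
```

```text
2.05 [ 0.48632095 -0.24001654  0.29217599] yaw -11.97396227577537
cover_grip [(0.58, array([ 0.4923, -0.2365]))]
cover_corner [(0.76, array([ 0.4298, -0.2644])), (0.74, array([ 0.5593, -0.2044])), (0.7, array([ 0.5445, -0.2844]))]
((508.519287109375, -264.50927734375), (142.6994171142578, 66.36540222167969), 24.839038848876953)
2.2 [ 0.48540136 -0.24153539  0.2922676 ] yaw -12.177081521775674
cover_grip [(0.57, array([ 0.4854, -0.2405]))]
cover_corner [(0.91, array([ 0.429 , -0.1814])), (0.62, array([ 0.4236, -0.2661]))]
```

Call:
{"api": "send_rows", "payload": {"offset": [[0.0066, -0.0085, 0.05], [0.0066, -0.0085, 0.1], [0.0066, -0.0085, 0.14], [0.0066, -0.0085, 0.14], [0.0066, -0.0085, 0.14]], "rotation": [[0, 0, -0.022], [0, 0, -0.022], [0, 0, -0.022], [0, 0, -0.022], [0, 0, -0.022]]}}

```text
time: 2.85
eef_pos: [0.4928, -0.235, 0.1807]
ee_rot: [-0.0, 0.996, -0.088, -0.0]
contact_force: [1.2, -0.3, 1.0]
opening: 0.0917
grasp_force: 0.0
```

Run:
```python
from h import *
rep([('cover_grip',.095),('cover_corner',.085)])
a=robot.read_camera('wrist');b=robot.read_camera('side')[110:230,230:400]
cv2.imwrite('pics/b.png',np.hstack([cv2.resize(a,(400,300)),cv2.resize(b,(400,300))])[:,:,::-1])
```

```text
2.85 [ 0.49281953 -0.23501121  0.18074691] yaw -10.095385522823797
cover_grip [(0.71, array([ 0.4923, -0.2361]))]
cover_corner [(0.95, array([ 0.429 , -0.2643])), (0.88, array([ 0.5455, -0.2841])), (0.74, array([ 0.4402, -0.1873])), (0.59, array([ 0.5587, -0.2068]))]
((493.1285705566406, -235.76431274414062), (78.48057556152344, 120.11268615722656), 80.68153381347656)
```

View pics/b.png

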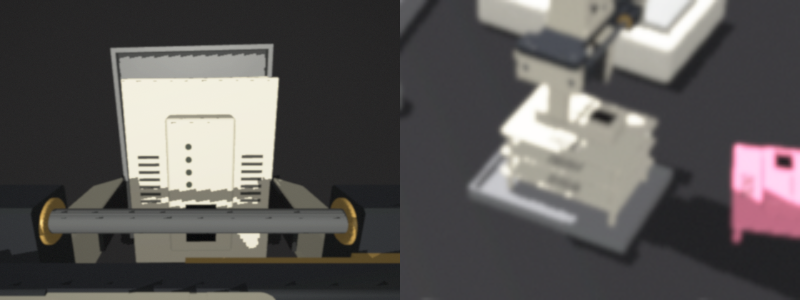

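The wrist view has the fingers either side of the block, and the corner rectangle measures 120 x 78.5 mm (120 x 80 expected). Descending and closing.

Call:
{"api": "send_rows", "payload": {"offset": [[0, 0.0012, 0.02], [0, 0.0012, 0.033], [0, 0.0012, 0.033], [0, 0.0012, 0.033]], "rotation": [[0, 0, -0.009], [0, 0, -0.009], [0, 0, -0.009], [0, 0, -0.009]]}}

```text
time: 3.5
eef_pos: [0.4928, -0.2355, 0.154]
ee_rot: [-0.0, 0.997, -0.081, -0.0]
contact_force: [0.3, 0.8, -0.1]
opening: 0.0919
grasp_force: 0.0
```

Call:
{"api": "send_rows", "payload": {"offset": [[0, 0, 0], [0, 0, 0], [0, 0, 0], [0, 0, 0], [0, 0, 0], [0, 0, 0], [0, 0, 0]], "rotation": [[0, 0, 0], [0, 0, 0], [0, 0, 0], [0, 0, 0], [0, 0, 0], [0, 0, 0], [0, 0, 0]], "gripper": 255}}

```text
time: 4.2
eef_pos: [0.4927, -0.2355, 0.1538]
ee_rot: [0.0, 0.997, -0.081, -0.0]
contact_force: [-0.4, -0.3, -0.7]
opening: 0.0455
grasp_force: 30.0
```

Call:
{"api": "send_rows", "payload": {"offset": [[0, 0, -0.012], [0, 0, -0.03], [0, 0, -0.06], [0, 0, -0.1], [0, 0, -0.15], [0, 0, -0.19], [0, 0, -0.19], [0, 0, -0.19]], "rotation": [[0, 0, 0], [0, 0, 0], [0, 0, 0], [0, 0, 0], [0, 0, 0], [0, 0, 0], [0, 0, 0], [0, 0, 0]]}}

```text
time: 5.0
eef_pos: [0.4928, -0.2355, 0.3068]
ee_rot: [0.0, 0.997, -0.081, 0.001]
contact_force: [-0.5, 0.6, -2.4]
opening: 0.046
grasp_force: 30.0
```

Run:
```python
from h import *
s=robot.get_state();print(s['eef_pos'],s['contact_force'],s['opening'],s['moment'])
a=robot.read_camera('top');b=robot.read_camera('side')
print([(round(x['confidence'],2),atz('side',x['xy'],.055)) for x in robot.spot_point('housing_rim','side')][:2])
cv2.imwrite('pics/c.png',np.hstack([cv2.resize(a[130:310,150:410],(400,300)),cv2.resize(b[70:280,200:480],(400,300))])[:,:,::-1])
```

```text
[ 0.4928032  -0.23552798  0.30681491] [-0.51192035  0.64045985 -2.39057662] 0.04597880470695585 [0.06383221 0.10070806 0.0070439 ]
[(0.87, array([0.55521398, 0.22332844, 0.055     ]))]
```

View pics/c.png

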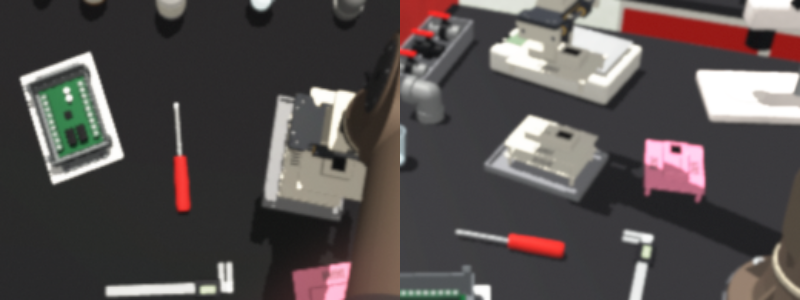

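The right half shows two covers still tidy in the tray and one in the gripper. Next I'll work out a viewpoint from which the wrist camera sees the housing past the held cover.

Run:
```python
from h import *
np.set_printoptions(precision=4,suppress=True)
s=robot.get_state();K,Rm,t=cal('wrist');T=toq(s).as_matrix()
pc=T.T@(-Rm.T@t-s['eef_pos']);Rc=T.T@Rm.T
print(K[0,0],K[1,1],pc,Rc)
h=np.array([.5545,.2245,.055]);y=np.radians(18.8);ux=np.array([np.cos(y),np.sin(y),0]);uy=np.array([-np.sin(y),np.cos(y),0])
for d in (.14,.17,.2,.22):
  for tilt in (0,15,25,35):
    T2=np.column_stack([ux,-uy,[0,0,-1]])@R.from_euler('y',tilt,degrees=True).as_matrix()
    p=h-ux*d+[0,0,.26]; Rm2=(T2@Rc).T; t2=-Rm2@(p+T2@pc);c=(K,Rm2,t2)
    print(d,tilt,p,[proj(0,h+a*ux+b*uy,c).round() for a,b in((.075,.055),(-.075,.055),(-.075,-.055))],'cover',[proj(0,p+T2@np.array([.075,b,.069]),c).round() for b in(-.055,.055)])
```

```text
370.48405016745835 370.48405016745835 [ 0.0736 -0.0011 -0.0925] [[ 0.001  -0.9627 -0.2707]
 [ 1.      0.0013 -0.0008]
 [ 0.0012 -0.2707  0.9627]]
0.14 0 [0.422  0.1794 0.315 ] [array([211., -72.]), array([219., 118.]), array([338., 118.])] cover [array([149., 105.]), array([411., 105.])]
0.14 15 [0.422  0.1794 0.315 ] [array([223.,  38.]), array([223., 190.]), array([334., 190.])] cover [array([149., 105.]), array([411., 105.])]
0.14 25 [0.422  0.1794 0.315 ] [array([228.,  97.]), array([224., 236.]), array([333., 236.])] cover [array([149., 105.]), array([411., 105.])]
0.14 35 [0.422  0.1794 0.315 ] [array([230., 150.]), array([224., 282.]), array([332., 282.])] cover [array([149., 105.]), array([411., 105.])]
0.17 0 [0.3936 0.1697 0.315 ] [array([ 210., -117.]), array([218.,  84.]), array([340.,  84.])] cover [array([149., 105.]), array([411., 105.])]
0.17 15 [0.3936 0.1697 0.315 ] [array([223.,   8.]), array([223., 160.]), array([334., 160.])] cover [array([149., 105.]), array([411., 105.])]
0.17 25 [0.3936 0.1697 0.315 ] [array([228.,  72.]), array([225., 207.]), array([332., 207
[... 647 characters left out ...]
   0.315 ] [array([233., 106.]), array([227., 225.]), array([330., 225.])] cover [array([149., 105.]), array([411., 105.])]
0.22 0 [0.3462 0.1536 0.315 ] [array([ 206., -197.]), array([215.,  22.]), array([342.,  23.])] cover [array([149., 105.]), array([411., 105.])]
0.22 15 [0.3462 0.1536 0.315 ] [array([223., -43.]), array([223., 109.]), array([334., 109.])] cover [array([149., 105.]), array([411., 105.])]
0.22 25 [0.3462 0.1536 0.315 ] [array([229.,  30.]), array([226., 160.]), array([331., 160.])] cover [array([149., 105.]), array([411., 105.])]
0.22 35 [0.3462 0.1536 0.315 ] [array([233.,  92.]), array([228., 208.]), array([329., 208.])] cover [array([149., 105.]), array([411., 105.])]
```

Call:
{"api": "send_rows", "payload": {"offset": [[0.003, -0.05, -0.01], [0.0064, -0.1, -0.01], [0.0094, -0.15, -0.01], [0.0124, -0.2, -0.01], [0.0154, -0.25, -0.01], [0.0184, -0.3, -0.01], [0.0204, -0.338, -0.01], [0.0204, -0.338, -0.01], [0.0204, -0.338, -0.01], [0.0204, -0.338, -0.01]], "rotation": [[0, 0, -0.05], [0, 0, -0.1], [0, 0, -0.15], [0, 0, -0.2], [0, 0, -0.25], [0, 0, -0.3], [0, 0, -0.312], [0, 0, -0.312], [0, 0, -0.312], [0, 0, -0.312]]}}

```text
time: 6.15
eef_pos: [0.5519, 0.0274, 0.313]
ee_rot: [0.0, 0.987, 0.163, -0.001]
contact_force: [-0.2, -0.8, -0.1]
opening: 0.0457
grasp_force: 30.0
```

Run:
```python
from h import *
rep([('housing_rim',.055),('cover_corner',.315-.069),('cover_grip',.315-.059)])
s=robot.get_state();print(s['time'],s['opening'],s['contact_force'])
rep([('housing_rim',.055),('housing_rim',.055)])
rep([('housing_rim',.055),('housing',0)],'top')
a=save('wrist','d0.png');np.save('d0cal.npy',np.column_stack(cal('wrist')[:2]+(cal('wrist')[2],)))
cv2.imwrite('pics/d.png',cv2.resize(a[:260,:280],(800,743),interpolation=cv2.INTER_CUBIC)[:600,:,::-1])
```

```text
6.15 [0.55194019 0.02743552 0.31299874] yaw 18.737935322651637
housing_rim [(0.72, array([0.5575, 0.2243]))]
cover_corner [(0.96, array([0.5976, 0.0856])), (0.84, array([0.6207, 0.0121]))]
cover_grip [(0.67, array([0.5524, 0.0281]))]
6.35 0.045599539502986584 [-0.01195535  0.40114517 -1.00592499]
6.35 [0.55218645 0.02763426 0.31370883] yaw 18.729093222875143
housing_rim []
housing_rim []
6.5 [0.55223703 0.02823819 0.31386582] yaw 18.77984842031157
housing_rim [(0.91, array([0.5585, 0.2155]))]
housing [(0.83, array([0.5621, 0.2197]))]
```

View pics/d.png

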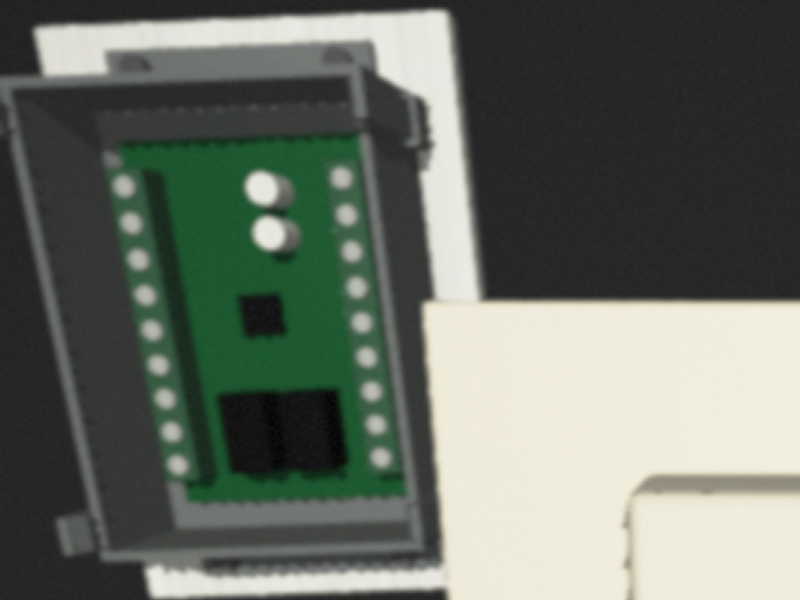

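The picture shows the housing rim, with outer corners at about (2,88), (360,66), (425,548) and (103,557) in the enlarged crop. The near right corner is partly hidden by the cover. I'll back-project them and overlay a fitted rim.

Run:
```python
from h import *
np.set_printoptions(precision=4,suppress=True)
from scipy.optimize import least_squares
D=np.load('d0cal.npy');c=(D[:,:3],D[:,3:6],D[:,6])
k=280/800
px=np.array([(2,88),(360,66),(425,548),(103,557)])*k
W=np.array([atz(0,(p[0]/560,p[1]/420),.055,c)[:2] for p in px]);print(W,[np.linalg.norm(W[i]-W[i-1]) for i in range(4)])
L=np.array([(.075,.055),(.075,-.055),(-.075,-.055),(-.075,.055)])
def pts(v,L,z=.055):
    a=R.from_euler('z',v[2]).as_matrix()[:2,:2];return np.column_stack([np.array(L)@a.T+v[:2],np.full(len(L),z)])
f=least_squares(lambda v:(pts(v,L)[:,:2]-W).ravel(),[.557,.224,.33]).x;print(f,np.degrees(f[2]))
im=cv2.imread('pics/d0.png');g=cv2.GaussianBlur(cv2.cvtColor(im,6),(0,0),.8).astype(np.float32)
def lines(v,h=(.075,.055),hi=(.072,.052),z=.055):
    P=[]
    for t in np.linspace(-.9,.9,60):
        for a,b in((h,hi),):
            P+=[((a[0],t*a[1]),(b[0],t*a[1])),((-a[0],t*a[1]),(-b[0],t*a[1])),((t*a[0],a[1]),(t*a[0],b[1])),((t*a[0],-a[1]),(t*a[0],-b[1]))]
    return P
# score: mean brightness of rim's midline minus brightness 3 mm inside
def samp(v,L):
    q=np.array([proj(0,p,c) for p in pts(v,L)]);return cv2.remap(g,q[:,0].astype(np.float32)[None],q[:,1].astype(np.float32)[None],1)[0]
t=np.linspace(-.85,.85,60)
def rect(a,b):return np.vstack([np.column_stack([s*a+0*t,t*b]) for s in(1,-1)]+[np.column_stack([t*a,s*b+0*t]) for s in(1,-1)])
def score(v):return np.mean(np.minimum(samp(v,rect(.0735,.0535)),110)-np.minimum(samp(v,rect(.0695,.0495)),110))
best=max(((score(f+[dx,dy,da]),dx,dy,da) for dx in np.arange(-.006,.0061,.001) for dy in np.arange(-.006,.0061,.001) for da in np.radians(np.arange(-3,3.1,.5))),key=lambda x:x[0])
print(best);v=f+best[1:];print(v,np.degrees(v[2]))
for u,col in((f,(0,0,255)),(v,(0,255,255))):
    im2=cv2.resize(im[:260,:280],None,fx=1/k,fy=1/k,interpolation=2) if u is f else im2
    for a,b in((.075,.055),(.072,.052)):
        q=np.array([proj(0,p,c) for p in pts(u,[(a,b),(a,-b),(-a,-b),(-a,b)])])/k
        cv2.polylines(im2,[q.round().astype(int)],True,col,1)
cv2.imwrite('pics/e.png',im2[:600])
```

```text
[[0.606  0.301 ]
 [0.6471 0.1996]
 [0.5083 0.146 ]
 [0.4697 0.2491]] [np.float64(0.1458663963889941), np.float64(0.10945682382436314), np.float64(0.14875817304671532), np.float64(0.1100136905780048)]
[0.5577 0.2239 0.3681] 21.087990796052654
(np.float32(43.17527), np.float64(0.001), np.float64(0.001), np.float64(0.0))
[0.5587 0.2249 0.3681] 21.087990796052654
```

View pics/e.png

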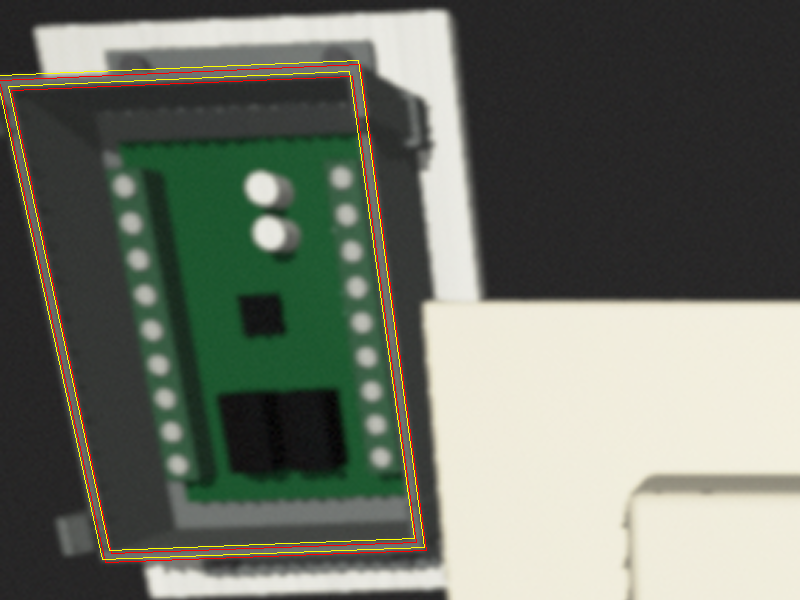

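The overlay sits on the rim on all four sides: housing at (0.558, 0.2245), yaw 21.1°. I'm carrying the cover above it.

Call:
{"api": "send_rows", "payload": {"offset": [[0.0215, -0.0575, 0], [0.043, -0.115, 0], [0.0645, -0.1725, 0], [0.0861, -0.23, 0.01], [0.0861, -0.23, 0.06], [0.0861, -0.23, 0.11], [0.0861, -0.23, 0.162], [0.0861, -0.23, 0.162], [0.0861, -0.23, 0.162], [0.0861, -0.23, 0.162]], "rotation": [[0, 0, -0.0256], [0, 0, -0.0256], [0, 0, -0.0256], [0, 0, -0.0256], [0, 0, -0.0256], [0, 0, -0.0256], [0, 0, -0.0256], [0, 0, -0.0256], [0, 0, -0.0256], [0, 0, -0.0256]]}}

```text
time: 7.7
eef_pos: [0.5593, 0.2258, 0.1867]
ee_rot: [-0.001, 0.983, 0.183, 0.002]
contact_force: [-0.0, 0.2, -0.5]
opening: 0.0458
grasp_force: 30.0
```

Run:
```python
from h import *
a=robot.read_camera('wrist');b=robot.read_camera('side')[200:350,130:330]
rep([('cover_corner',.0),('cover_grip',.118)])
s=robot.get_state();T=toq(s);print(T.as_matrix())
h=np.array([.5585,.2245,.055]);print((h-s['eef_pos']),off(h))
z=s['eef_pos'][2]-.069;c=cal('wrist')
robot.read_camera('wrist')
r=robot.spot_point('cover_corner','wrist');print([ (T.inv().apply(atz(0,x['xy'],z,c)-s['eef_pos'])*1000).round(1) for x in r])
cv2.imwrite('pics/f.png',np.hstack([cv2.resize(a,(400,300)),cv2.resize(b,(400,300))])[:,:,::-1])
```

```text
7.8 [0.55926225 0.22571392 0.18667817] yaw 21.121172121419818
cover_corner [(0.94, array([0.63  , 0.1823])), (0.81, array([0.5826, 0.3104]))]
cover_grip [(0.58, array([0.5567, 0.2247]))]
[[ 9.32811031e-01  3.60360160e-01  2.03376205e-03]
 [ 3.60359252e-01 -9.32813248e-01  8.09057098e-04]
 [ 2.18867213e-03 -2.18124144e-05 -9.99997605e-01]]
[-0.00014835 -0.00082303 -0.13058727] [-0.00090098  0.00089641  0.16323248]
[array([61. , 38. , 69.1]), array([ 61.6, -40.4,  69.1])]
```

View pics/f.png

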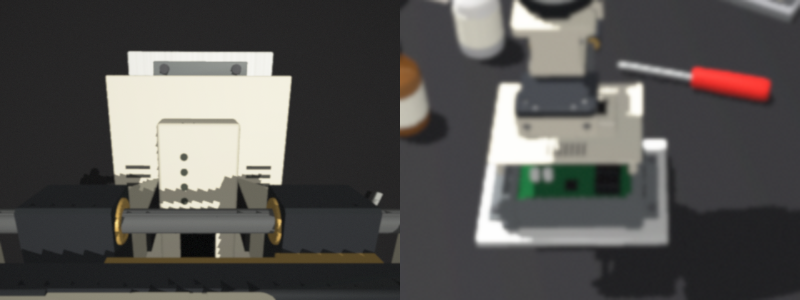

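The wrist and side views show the held cover squarely over the housing. I'll lower it gently and watch the force.

Call:
{"api": "send_rows", "payload": {"offset": [[-0.002, 0.0008, 0.02], [-0.002, 0.0008, 0.035], [-0.002, 0.0008, 0.042], [-0.002, 0.0008, 0.048], [-0.002, 0.0008, 0.052], [-0.002, 0.0008, 0.052]], "rotation": [[0, 0, 0], [0, 0, 0], [0, 0, 0], [0, 0, 0], [0, 0, 0], [0, 0, 0]]}}

```text
time: 8.65
eef_pos: [0.557, 0.2241, 0.1425]
ee_rot: [-0.0, 0.983, 0.183, 0.0]
contact_force: [0.0, 0.9, -1.4]
opening: 0.0453
grasp_force: 30.0
```

Call:
{"api": "send_rows", "payload": {"offset": [[0, 0, 0.004], [0, 0, 0.007], [0, 0, 0.01], [0, 0, 0.01]], "rotation": [[0, 0, 0], [0, 0, 0], [0, 0, 0], [0, 0, 0]]}}

```text
time: 9.05
eef_pos: [0.5574, 0.2235, 0.1352]
ee_rot: [0.0, 0.983, 0.183, 0.001]
contact_force: [1.5, -1.8, 4.9]
opening: 0.0457
grasp_force: 30.0
```

Contact came at TCP z 0.135, where the loose-on-clips height is predicted. Releasing and rising.

Call:
{"api": "send_rows", "payload": {"offset": [[0, 0, 0], [0, 0, 0], [0, 0, 0], [0, 0, 0], [0, 0, 0], [0, 0, -0.03], [0, 0, -0.08], [0, 0, -0.13], [0, 0, -0.13], [0, 0, -0.13]], "rotation": [[0, 0, 0], [0, 0, 0], [0, 0, 0], [0, 0, 0], [0, 0, 0], [0, 0, 0], [0, 0, 0], [0, 0, 0], [0, 0, 0], [0, 0, 0]], "gripper": 0}}

```text
time: 10.05
eef_pos: [0.5572, 0.2242, 0.2396]
ee_rot: [-0.0, 0.983, 0.183, 0.001]
contact_force: [1.1, -0.5, -0.9]
opening: 0.0915
grasp_force: 0.0
```

```bash
cat > m.py <<'E'
from h import *
np.set_printoptions(precision=4,suppress=True)
import sys
def look(z,f=None):
    s=robot.get_state();c=cal('wrist');im=robot.read_camera('wrist')
    print(s['time'],s['eef_pos'],'yaw',np.degrees(np.arctan2(*toq(s).as_matrix()[[1,0],0])),'q',s['q'],s['contact_force'])
    r=robot.spot_point('cover_corner','wrist');W=[atz(0,x['xy'],z,c)[:2] for x in r];print(np.array(W))
    if len(W)>2: print(yawof(W))
    if f: cv2.imwrite('pics/'+f,im[:,:,::-1])
E
python3 - <<'E'
from m import *
look(.067,'g0.png')
im=cv2.imread('pics/g0.png');b=robot.read_camera('side')[200:350,130:330,::-1]
cv2.imwrite('pics/g.png',np.hstack([cv2.resize(im,(400,300)),cv2.resize(b,(400,300))]))
E
```

```text
10.05 [0.5572 0.2242 0.2396] yaw 21.131477247226044 q [-0.2358  0.4677 -0.3358  1.6808  0.1756  1.0206 -1.832 ] [ 1.1049 -0.4894 -0.8618]
[[0.5163 0.1687]
 [0.4888 0.2398]
 [0.6003 0.2846]
 [0.6279 0.2089]]
((557.6586303710938, 226.24444580078125), (120.11102294921875, 80.51525115966797), 19.993301391601562)
```

View pics/g.png

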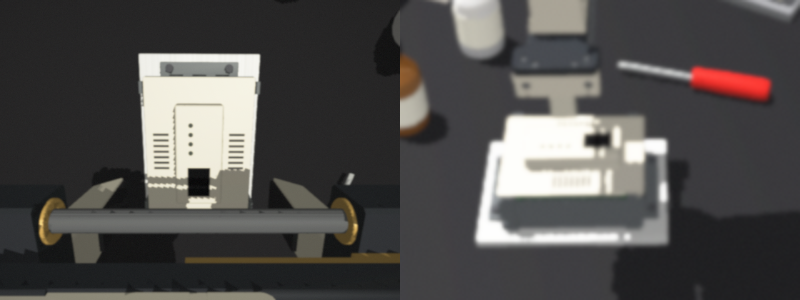

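The cover lies squarely: centre (0.5577, 0.225), corner rectangle 120 x 80.5 mm. I'll close the gripper and turn it 90° so the tips fit between block and clips, then move over corner 1.

Call:
{"api": "send_rows", "payload": {"offset": [[0.02, -0.012, 0], [0.04, -0.025, 0], [0.06, -0.04, 0], [0.075, -0.05, 0], [0.075, -0.05, 0], [0.075, -0.05, 0], [0.075, -0.05, 0], [0.075, -0.05, 0], [0.075, -0.05, 0], [0.075, -0.05, 0]], "rotation": [[0, 0, -0.09], [0, 0, -0.18], [0, 0, -0.27], [0, 0, -0.36], [0, 0, -0.45], [0, 0, -0.54], [0, 0, -0.63], [0, 0, -0.72], [0, 0, -0.81], [0, 0, -0.9]], "gripper": 255}}

```text
time: 11.2
eef_pos: [0.5979, 0.2826, 0.237]
ee_rot: [-0.001, 0.626, 0.78, -0.001]
contact_force: [-0.4, 0.1, -0.7]
opening: 0.0165
grasp_force: 0.0
```

Call:
{"api": "send_rows", "payload": {"offset": [[0, 0, 0], [0, 0, 0.05], [0, 0, 0.1], [0, 0, 0.118], [0, 0, 0.118], [0, 0, 0.118]], "rotation": [[0, 0, -0.09], [0, 0, -0.1], [0, 0, -0.1], [0, 0, -0.1], [0, 0, -0.1], [0, 0, -0.1]]}}

```text
time: 11.8
eef_pos: [0.5986, 0.2836, 0.1451]
ee_rot: [-0.0, 0.565, 0.825, 0.0]
contact_force: [0.0, -0.9, 1.2]
opening: 0.0007
grasp_force: 0.0
```

```bash
cat >> m.py <<'E'
C=np.array([.5577,.2248]);ya=np.radians(20.8)
A=np.array([[np.cos(ya),-np.sin(ya)],[np.sin(ya),np.cos(ya)]])
def err():
    s=robot.get_state();print('TCP in cover',(A.T@(s['eef_pos'][:2]-C)*1000).round(1),'z',s['eef_pos'][2],'yaw',np.degrees(np.arctan2(*toq(s).as_matrix()[[1,0],0])),s['opening'],s['contact_force'])
    for k,(a,b) in enumerate([(60,40),(60,-40),(-60,-40),(-60,40)]): print(k+1,off(np.r_[C+A@np.array([a,b])/1000,s['eef_pos'][2]],s))
E
python3 -c "
from m import *
err()"
```

```text
TCP in cover [59.1 40.4] z 0.14505722163744866 yaw 111.14868613454536 0.000685948564036868 [ 0.0403 -0.8928  1.1749]
1 [-0.0005  0.0011  0.    ]
2 [-0.1005  0.0005 -0.0001]
3 [-0.0996 -0.1495 -0.0001]
4 [ 0.0004 -0.1489 -0.0001]
```

Call:
{"api": "send_rows", "payload": {"offset": [[0, 0, 0.012], [0, 0, 0.016], [0, 0, 0.02], [0, 0, 0.023], [0, 0, 0.026], [0, 0, 0.026]], "rotation": [[0, 0, 0], [0, 0, 0], [0, 0, 0], [0, 0, 0], [0, 0, 0], [0, 0, 0]]}}

```text
time: 12.4
eef_pos: [0.5991, 0.2835, 0.1254]
ee_rot: [0.001, 0.565, 0.825, 0.001]
contact_force: [-0.5, -1.6, 12.1]
opening: 0.0005
grasp_force: 5.8
```

Call:
{"api": "send_rows", "payload": {"offset": [[0, 0, 0.002], [0, 0, 0.003], [0, 0, 0.004], [0, 0, 0.004]], "rotation": [[0, 0, 0], [0, 0, 0], [0, 0, 0], [0, 0, 0]]}}

```text
time: 12.8
eef_pos: [0.5991, 0.2836, 0.1247]
ee_rot: [0.001, 0.566, 0.825, 0.001]
contact_force: [-8.2, -6.7, 33.8]
opening: 0.0004
grasp_force: 16.6
```

Hard stop at 34 N, with the flange near home height at corner 1. On to corner 2, lifted over the block.

Call:
{"api": "send_rows", "payload": {"offset": [[0, 0, -0.055], [-0.03, 0, -0.055], [-0.065, 0, -0.055], [-0.1, 0, -0.055], [-0.1, 0, -0.055], [-0.1, 0, -0.025], [-0.1, 0, -0.015], [-0.1, 0, -0.01], [-0.1, 0, -0.005], [-0.1, 0, -0.002]], "rotation": [[0, 0, 0], [0, 0, 0], [0, 0, 0], [0, 0, 0], [0, 0, 0], [0, 0, 0], [0, 0, 0], [0, 0, 0], [0, 0, 0], [0, 0, 0]]}}

```text
time: 13.8
eef_pos: [0.6271, 0.209, 0.1243]
ee_rot: [0.0, 0.565, 0.825, 0.0]
contact_force: [-12.2, -7.2, 37.0]
opening: 0.0006
grasp_force: 18.3
```

```bash
python3 -c "
from m import *
err()"
```

```text
TCP in cover [ 59.2 -39.4] z 0.12430679847572582 yaw 111.15997380942662 0.0005749514164007639 [-12.1977  -7.2174  37.041 ]
1 [ 0.0993  0.0016 -0.0001]
2 [-0.0007  0.001   0.    ]
3 [ 0.0002 -0.149  -0.0001]
4 [ 0.1002 -0.1484 -0.0002]
```

Call:
{"api": "send_rows", "payload": {"offset": [[0, 0, -0.035], [0, -0.05, -0.035], [0, -0.1, -0.035], [0, -0.149, -0.035], [0, -0.149, -0.035], [0, -0.149, -0.02], [0, -0.149, -0.013], [0, -0.149, -0.008], [0, -0.149, -0.004], [0, -0.149, 0]], "rotation": [[0, 0, 0], [0, 0, 0], [0, 0, 0], [0, 0, 0], [0, 0, 0], [0, 0, 0], [0, 0, 0], [0, 0, 0], [0, 0, 0], [0, 0, 0]]}}

```text
time: 14.8
eef_pos: [0.517, 0.1661, 0.1232]
ee_rot: [0.001, 0.565, 0.825, 0.0]
contact_force: [-16.9, -11.0, 65.7]
opening: 0.0003
grasp_force: 32.9
```

```bash
python3 -c "
from m import *
err()"
```

```text
TCP in cover [-58.9 -40.4] z 0.12323580160069562 yaw 111.1298605701263 0.0002669230151352858 [-16.8874 -10.9721  65.7003]
1 [0.0996 0.1492 0.    ]
2 [-0.0004  0.1486  0.0001]
3 [ 0.0005 -0.0014 -0.    ]
4 [ 0.1005 -0.0008 -0.0001]
```

Call:
{"api": "send_rows", "payload": {"offset": [[0, 0, -0.058], [0.03, 0, -0.058], [0.065, 0, -0.058], [0.1, 0, -0.058], [0.1, 0, -0.058], [0.1, 0, -0.025], [0.1, 0, -0.015], [0.1, 0, -0.009], [0.1, 0, -0.005], [0.1, 0, -0.003]], "rotation": [[0, 0, 0], [0, 0, 0], [0, 0, 0], [0, 0, 0], [0, 0, 0], [0, 0, 0], [0, 0, 0], [0, 0, 0], [0, 0, 0], [0, 0, 0]]}}

```text
time: 15.8
eef_pos: [0.4875, 0.2398, 0.1243]
ee_rot: [0.0, 0.566, 0.825, 0.0]
contact_force: [0.5, -0.1, -0.3]
opening: 0.0002
grasp_force: 0.0
```

```bash
python3 -c "
from m import *
err()"
```

```text
TCP in cover [-60.3  39. ] z 0.12429060572208636 yaw 111.11108782803181 0.0002478573536770051 [ 0.532  -0.1305 -0.2525]
1 [0.0004 0.1503 0.    ]
2 [-0.0996  0.1498  0.    ]
3 [-0.0987 -0.0002 -0.    ]
4 [0.0013 0.0003 0.    ]
```

Call:
{"api": "send_rows", "payload": {"offset": [[0, 0, 0.0015], [0, 0, 0.003], [0, 0, 0.004], [0, 0, 0.004]], "rotation": [[0, 0, 0], [0, 0, 0], [0, 0, 0], [0, 0, 0]]}}

```text
time: 16.2
eef_pos: [0.4874, 0.24, 0.1236]
ee_rot: [0.001, 0.565, 0.825, 0.0]
contact_force: [-6.9, -5.8, 28.6]
opening: 0.0005
grasp_force: 13.9
```

All four have been pressed. I'll re-press corner 1 and then 2 to confirm they stayed home.

Call:
{"api": "send_rows", "payload": {"offset": [[0, 0, -0.035], [0, 0.05, -0.035], [0, 0.1, -0.035], [0, 0.15, -0.035], [0, 0.15, -0.035], [0, 0.15, -0.02], [0, 0.15, -0.01], [0, 0.15, -0.005], [0, 0.15, 0], [0, 0.15, 0]], "rotation": [[0, 0, 0], [0, 0, 0], [0, 0, 0], [0, 0, 0], [0, 0, 0], [0, 0, 0], [0, 0, 0], [0, 0, 0], [0, 0, 0], [0, 0, 0]]}}

```text
time: 17.2
eef_pos: [0.5976, 0.2825, 0.1237]
ee_rot: [0.001, 0.565, 0.825, -0.001]
contact_force: [-10.5, -8.3, 28.9]
opening: 0.0002
grasp_force: 14.4
```

Call:
{"api": "send_rows", "payload": {"offset": [[0, 0, -0.055], [-0.03, 0, -0.055], [-0.065, 0, -0.055], [-0.1, 0, -0.055], [-0.1, 0, -0.055], [-0.1, 0, -0.025], [-0.1, 0, -0.012], [-0.1, 0, -0.005], [-0.1, 0, 0], [-0.1, 0, 0]], "rotation": [[0, 0, 0], [0, 0, 0], [0, 0, 0], [0, 0, 0], [0, 0, 0], [0, 0, 0], [0, 0, 0], [0, 0, 0], [0, 0, 0], [0, 0, 0]]}}

```text
time: 18.2
eef_pos: [0.6268, 0.2086, 0.1237]
ee_rot: [0.0, 0.565, 0.825, -0.001]
contact_force: [-12.2, -7.9, 26.8]
opening: 0.0004
grasp_force: 13.2
```

Call:
{"api": "send_rows", "payload": {"offset": [[0, 0, -0.06], [0, 0, -0.12], [-0.025, -0.04, -0.15], [-0.05, -0.075, -0.15], [-0.05, -0.075, -0.15], [-0.05, -0.075, -0.15], [-0.05, -0.075, -0.15]], "rotation": [[0, 0, 0], [0, 0, 0], [0, 0, 0], [0, 0, 0], [0, 0, 0], [0, 0, 0], [0, 0, 0]]}}

```text
time: 18.9
eef_pos: [0.5865, 0.1506, 0.2411]
ee_rot: [-0.0, 0.565, 0.825, 0.0]
contact_force: [-0.2, 1.1, 0.4]
opening: 0.0001
grasp_force: 0.0
```

Run:
```python
from m import *
look(.058,'k0.png')
im=cv2.imread('pics/k0.png');b=robot.read_camera('side')[70:385,30:450,::-1]
cv2.imwrite('pics/k.png',np.hstack([cv2.resize(im,(400,300)),cv2.resize(b,(400,300))]))
```

```text
18.9 [0.5865 0.1506 0.2411] yaw 111.19279987418963 q [ 0.1503  0.557  -0.7333  1.6425  0.4075  1.1007 -0.3256] [-0.174   1.0959  0.438 ]
[[0.4904 0.2415]
 [0.6318 0.2082]
 [0.5175 0.1664]
 [0.5995 0.2844]
 [0.5581 0.2232]]
((560.462646484375, 226.08250427246094), (121.68305969238281, 82.61393737792969), 20.09348487854004)
```

View pics/k.png

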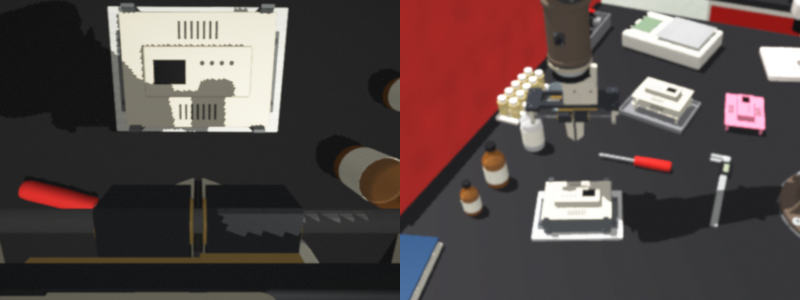

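The picture shows the cover seated, with the four clips over its edges at (132,8), (268,8), (135,128) and (257,128). Two covers remain in the tray, the bottles are upright, and the robot is clear, so I'm handing in.

```bash
python3 -c "
from h import *
print(robot.hand_in())"
```

```text
the job is handed in; nothing more can be done
None
```

The top cover is on the housing and pressed home at all four corners; the final picture shows all four clips over its edge, the other two covers still in the tray and the bottles upright. The job was handed in about 19 s into the 58 s limit, and the hand-in gave no verdict.

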